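Tap slide blocks to the hidden stops and trip-test the interlock

TASK

Lay each slide block on the bench into a lane of its own of the gauging fixture, then take the drift bar and nudge each one with it, in gentle taps and not with the fingers, under the hood until it is fully home against the stop inside. When all are home, press the interlock's test button so that its lever drops, then lift the lever back up until it stays. Finish with the drift bar back in its cradle and the other things on the bench left where they were.

Things in the scene. Friction and masses are not known exactly. Their poses are not given: they have to be found in the camera images.
- fixture: Gauging fixture fixed to the bench: 6 mm base plate, three lanes, a grey hood over their far part. Origin: at bench level below the middle of the hood's front edge; x along the lanes into the hood, y left, z up. The hood covers x = 0 to 0.15 and is 214 mm wide, underside 48 and top 54 mm above the bench, with full-height walls beside the lanes. Base plate from x = -0.105.
- lane_0 (a point): Left lane (fixture y = +0.07), on its floor (6 mm above the bench) at the hood's front edge. Each lane is 42 mm wide. From x = -0.085 to 0 it is open above, between rails whose top is 12 mm above the bench. A stop hides at an unknown depth under the hood: a home block's leading face lies between x = 0.090 and 0.120, so its centre between 0.050 and 0.080. Any block may go in any lane.
- lane_1 (a point): Middle lane (fixture y = 0), same point, same sizes; its stop has its own depth.
- lane_2 (a point): Right lane (fixture y = -0.07), same point, same sizes; its stop has its own depth.
- block_0: Ground steel slide block, 80 x 34 x 34 mm, about 0.35 kg, square in section so that any long side may lie down. Origin: its centre; its x axis runs along the 80 mm length (either end may lead). It may be absent (None from the start). 
- block_1: Ground steel slide block, 80 x 34 x 34 mm, about 0.35 kg, square in section so that any long side may lie down. Origin: its centre; its x axis runs along the 80 mm length (either end may lead). It may be absent (None from the start). 
- block_2: Ground steel slide block, 80 x 34 x 34 mm, about 0.35 kg, square in section so that any long side may lie down. Origin: its centre; its x axis runs along the 80 mm length (either end may lead). It may be absent (None from the start). 
- pin_0 (a joint): Telltale pin of the left (y = +0.07) lane's stop, in m: 0 with nothing against it; a block that is pushed on drives it in against a weak spring (under 0.5 N), 8 mm to the solid stop: 0.008 = block fully home. Its brass tail then stands out 8 mm further behind the hood. 
- pin_1 (a joint): Telltale pin of the middle (y = 0) lane's stop, in m: 0 with nothing against it; a block that is pushed on drives it in against a weak spring (under 0.5 N), 8 mm to the solid stop: 0.008 = block fully home. Its brass tail then stands out 8 mm further behind the hood. 
- pin_2 (a joint): Telltale pin of the right (y = -0.07) lane's stop, in m: 0 with nothing against it; a block that is pushed on drives it in against a weak spring (under 0.5 N), 8 mm to the solid stop: 0.008 = block fully home. Its brass tail then stands out 8 mm further behind the hood. 
- drift_bar: Orange drift bar for tapping, 290 mm long, 0.4 kg; x along the bar. Plain shank, 21 mm diameter, from x = -0.085 to the flat end at +0.145 (push with this end); 25 mm collar at -0.073; 34 mm wide ring at the -x end (-0.145). Origin 10.5 mm below the shank's axis (axis at z = +0.0105). Grip near x = +0.02 to +0.03, about its centre of mass.
- cradle: Wooden cradle fixed to the bench for the drift bar: board 210 x 50 x 8 mm with two saddles, 16 mm thick, at x = -0.075 and +0.075; notch floor 20 mm above the bench, horns up to 34 mm, notch 31 mm wide and flared. Origin: centre of its underside; x along the bar's lie. As found, the bar's axis is about 31 mm above the bench and its origin 20 mm to the cradle's -x side.
- interlock: The fixture's interlock unit, fixed: a grey housing 90 x 120 x 70 mm on a 120 x 150 x 4 mm foot plate, with the test button on top and the lever on its right (-y) side. Origin: centre of its underside; the front faces -x.
- button_top (a point): Centre of the top face of the black test button (28 mm in diameter, standing 16 mm above the housing's top).
- test_button (a joint): Test button, m pressed: 0 = up (spring return), 0.008 = fully down (takes about 4 N). The lever is tripped at about 0.006, so press it right down.
- lever_knob (a point): Centre of the lever's black cross knob (18 mm in diameter, 26 mm long, along the interlock's y axis), 100 mm from the hinge. It can be pinched by its two ends from above.
- lever_hinge (a point): Lever's hinge, 55 mm above the bench, axis along the interlock's y axis.
- lever (a joint): Lever, rad: 0 = up, leaning 0.2 rad back (+x) past the vertical, where it stays by its own weight; when tripped it falls forward (-x) to 1.5 (nearly level). Brought back past the vertical (below 0.2) it stays up again. Light, under 1 N at the knob.
- feeler_gauge: Bystander: feeler gauge, 102 mm. Leave it alone. (To its left, at about x = 0.63, y = 0.26 and 0.36 in the world, two fixed camshafts stand 0.5 m tall: keep the arm clear of them.)
- caliper: Bystander: sliding caliper, 200 mm. Leave it alone.
- hinged_tin: Bystander: green hinged tin, 80 x 118 x 34 mm. Leave it alone.
Not all that is in view belongs to the job. Leave any blue look-alike of the block_1 alone.

How it is judged:
By the outcome, as a careful person would: the job done as asked, in the order asked, and still so for the second after the job is handed in, with the robot touching nothing.
Of block_0, block_1, block_2 only 2 to 3 are there at a start; the rules pass over those that are not, and their reading is None.
At some moment in a run one of drift_bar may be knocked a few centimetres aside while the robot is not near it.
Once in a run the grip may slacken for a moment while it holds something.
It also fails if it takes over 210 s, if anything falls off the work surface, if the arm or the gripper's body presses on something with over 40 N, if the wrist force passes 120 N, or if a joint passes its speed limit or range.

ROBOT

A 7-joint arm with a two-finger parallel gripper is mounted at the origin on a cart in front of the work surface, level with it; the furniture and walls round the work are solid. World frame = base frame: x ahead of the robot, y to its left, z up, the work surface at z = 0. Lengths are in m, angles in rad, forces in N, time in s.
With the tool pointing down it reaches from about 0.425 to 0.875 m from the base axis. Payload 4.7 kg.
Tool frame: the origin (TCP) lies at the very end of the fingers, on their centre line; the grasp point (between the pads) lies 19 mm behind it; z points along the fingers, y is the line along which they close (so a half turn about z gives the same grasp; the last joint's range is limited). The gripper opens to 87 mm and grips with 3 to 60 N. Pads are 19 mm wide; open, the fingers measure 117 mm over their backs; the gripper's body (75 mm by 190 mm) begins 51 mm behind the grasp point.
Start: joints at [-1.269, 0.321, -0.07, 1.45, 0.023, 1.371, -0.057], TCP at [0.185, 0.623, 0.223] pointing down, gripper open.
Joint ranges: [-2.86, 2.86], [-0.3, 2.09], [-1.38, 1.24], [0.06, 2.45], [-1.56, 4.7], [0.09, 2.05], [-2.69, 2.69]. Speed limits (rad/s): [2.57, 2.57, 3.14, 3.14, 3.14, 3.14, 3.14].

INTERFACE

Orientations are given as a rotation vector (axis times angle).
In Python, from bench import get_state, get_image, get_calibration, close_job gives the robot as it stands.
- The arm moves only by the shell command python3 -m crank 'ROWS' [FORCE]. ROWS is JSON, a list of rows, each a list of 5 numbers: the opening, from 0 (shut) to 1 (fully open), then the shift along the world's x, y, z in units of 0.2 m (1.0 is 0.2 m), then the turn about the world's z in units of 2 pi rad (1.0 is 2 pi rad). A call has 1 to 5 rows; each row is the pose to reach, as a shift and turn from the pose commanded when the call began, turning the shorter way round; what a row does not reach only later rows make up. A row lasts 1/8 s, in which the tool goes at most 62.5 mm and 10.7 degrees, less where a joint would pass 70% of its speed; a pose out of reach is approached as far as the arm can. A call with a number of a shift or a turn outside -1 to 1 is refused whole. A call with a gripper value outside its range is refused whole. The fingers move at their own pace and stop on an object; FORCE is the grip in N (left out, the last holds). Time passes only in rows, so rows that repeat a pose let the fingers close. It gives the time, the measured TCP pose, the force, the opening and the grip force at its end, in the units of the state.
- get_state(): the state, without advancing time (a new reading comes with each control period).
- get_image(name): name is "side" or "top"; returns the picture (400x640x3 uint8, red, green, blue); there is no depth.
- get_calibration(name): a dict with "fovy" (degrees; the focal length in pixels is half the picture's height over the tangent of half this angle, whatever the lens; pixels are square), "cx", "cy" (the principal point, pixels), "R" (3x3) and "t" (3): a world point X has camera coordinates R X + t. Camera axes: x right, y down, z forward; pixel columns grow to the right and rows downward; lengths in m; the calibration is good to about 2 mm. A picture is of the moment at which its call begins. get_calibration takes no time and is no camera call.
- close_job(): hands the job in; it is judged then, once.
The state is a dict: "time": time; "joint_positions": joint angles; "qd": joint speeds; "joint_torque": joint torques, N m; "position": TCP position; "tool_rot": TCP orientation; "ft_force": force on the tool from outside, world axes, zero at the start; "torque": the same for the moment, N m; "grip_width": opening from 0.0 (shut) to 1.0 (fully open); "grip_force": force on a finger pad.
Only numpy, scipy, OpenCV 4.12 (cv2) and the standard library are available. Lean on these libraries where they do the work, as an engineer would, in place of code of your own. Each camera call takes 0.05 s, during which the arm holds its last target. There are 200 camera calls.

## Working session

There is one attempt and no reset: what is moved stays moved. The work goes in short steps, Python scripts to look and compute and a shell command to move; the robot and the scene stay as the last step left them, time stands still between calls to the robot, and variables do not carry over. Pictures are saved under pics/ and viewed, at most 17 in all, crops included, and the job is handed in when it is done.

```bash
ls; mkdir -p pics
python3 - <<'E'
from bench import *
import cv2
for n in("side","top"):
    cv2.imwrite(f"pics/{n}0.png",get_image(n)[:,:,::-1]); c=get_calibration(n); print(n,c)
print(get_state())
E
```

```text
pics
side {'fovy': 56.011265977485564, 'cx': 318.8779073274719, 'cy': 199.07024600125015, 'R': array([[ 0.96028622, -0.27843062,  0.01807681],
       [-0.15318139, -0.58024421, -0.79990757],
       [ 0.23320772,  0.76537118, -0.5998509 ]]), 't': array([-0.56627073,  0.17058956,  1.14740498])}
top {'fovy': 46.97069502231175, 'cx': 313.7127371076533, 'cy': 198.80369158642344, 'R': array([[-0.00204336, -0.99997362,  0.00697076],
       [-0.98991408,  0.00103526, -0.14166522],
       [ 0.14165426, -0.00718993, -0.98989008]]), 't': array([-0.04346929,  0.580651  ,  1.28463045])}
{'time': 0.1, 'joint_positions': array([-1.26889047,  0.3217608 , -0.07011662,  1.45153863,  0.02260205,
        1.37081479, -0.05688844]), 'qd': array([ 0.00164246, -0.00140221, -0.00120238, -0.00281361,  0.00013878,
        0.00085728, -0.00048752]), 'joint_torque': array([-4.15103332e-04, -4.92572057e+01, -4.05846946e-01, -3.13400960e+01,
       -6.43736799e-02,  3.94300232e-02,  6.30687396e-05]), 'position': array([0.18438941, 0.62278105, 0.22157061]), 'tool_rot': array([-4.50393540e-01, -3.10897284e+00,  2.71150187e-03]), 'ft_force': array([-0.0801534 ,  0.62961466, -0.62769257]), 'torque': array([-0.02732845, -0.01320299, -0.01483817]), 'grip_force': 0.0, 'grip_width': 1.000254780980201}
```

View pics/top0.png

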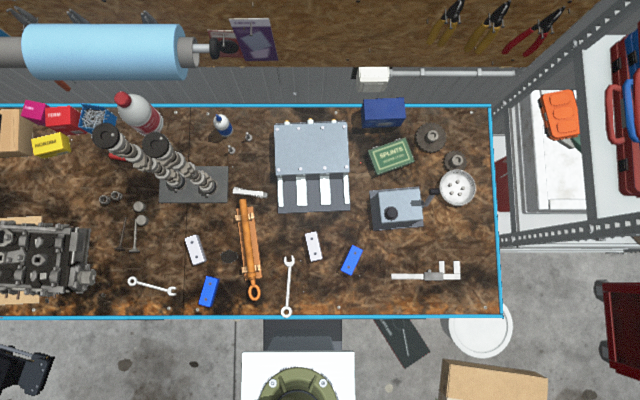

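View pics/side0.png

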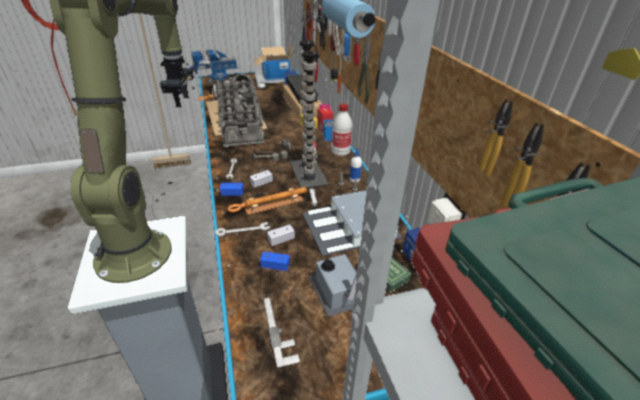

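The top view shows the hood at about (312,148) with its open lanes below. There are two pale metal blocks at (195,249) and (314,246), and two blue look-alikes at (208,291) and (352,260). The orange bar in its cradle runs from (241,200) to (254,292), and the interlock is at (397,208). The side view agrees. The pale ones are the ground steel blocks, so I'll confirm them in one enlarged crop.

```bash
cat > h.py <<'E'
import numpy as np, cv2
from bench import *
class Cam:
    def __init__(s,n):
        c=get_calibration(n); s.R=np.array(c["R"]); s.t=np.array(c["t"]); s.f=200/np.tan(np.radians(c["fovy"])/2); s.c=np.array([c["cx"],c["cy"]])
        s.o=-s.R.T@s.t
    def ray(s,p): 
        d=s.R.T@np.r_[(np.array(p,float)-s.c)/s.f,1]; return d/np.linalg.norm(d)
    def at(s,p,z):
        d=s.ray(p); return s.o+d*(z-s.o[2])/d[2]
    def px(s,X):
        v=s.R@np.array(X,float)+s.t; return v[:2]/v[2]*s.f+s.c
T=Cam("top"); S=Cam("side")
def tri(a,b):
    d,e=T.ray(a),S.ray(b); k=np.linalg.lstsq(np.c_[d,-e],S.o-T.o,rcond=None)[0]
    p,q=T.o+k[0]*d,S.o+k[1]*e; return (p+q)/2,np.linalg.norm(p-q)
def blobs(img,lo,hi,amin=30,roi=None):
    m=cv2.inRange(cv2.cvtColor(img,cv2.COLOR_RGB2HSV),np.array(lo),np.array(hi))
    if roi: 
        k=np.zeros_like(m); k[roi[1]:roi[3],roi[0]:roi[2]]=1; m=m*k
    cs,_=cv2.findContours(m,cv2.RETR_EXTERNAL,cv2.CHAIN_APPROX_NONE)
    return m,[c for c in cs if cv2.contourArea(c)>amin]
E
python3 - <<'E'
from h import *
i=cv2.imread("pics/top0.png"); cv2.imwrite("pics/c1.png",cv2.resize(i[100:312,180:480],None,fx=2.66,fy=2.66,interpolation=cv2.INTER_CUBIC))
j=cv2.imread("pics/side0.png"); cv2.imwrite("pics/c2.png",cv2.resize(j[150:310,205:415],None,fx=3.6,fy=3.6,interpolation=cv2.INTER_CUBIC))
rgb=i[:,:,::-1].copy()
m,b=blobs(rgb,(0,0,150),(179,60,255),40,(170,100,480,312))
for c in b:
    r=cv2.minAreaRect(c);print("grey",np.round(r[0],1),np.round(r[1],1),round(r[2],1),T.at(r[0],.03).round(3))
m,b=blobs(rgb,(5,140,120),(18,255,255),30,(220,180,280,305))
for c in b: print("or",cv2.minAreaRect(c))
E
```

```text
grey [407. 276.] [ 6. 32.] 90.0 [ 0.36  -0.309  0.03 ]
grey [442.5 270. ] [18. 35.] 90.0 [ 0.377 -0.411  0.03 ]
grey [287.7 283.1] [10.3 56.5] 3.3 [0.341 0.03  0.03 ]
grey [194.5 249.4] [28.1 12.6] 71.6 [0.437 0.296 0.03 ]
grey [313.4 245.9] [28.4 12.3] 77.5 [ 0.446 -0.043  0.03 ]
grey [400.7 204.2] [33.1 42.5] 85.2 [ 0.566 -0.297  0.03 ]
grey [249.5 191.9] [33.5  6.5] 7.4 [0.603 0.142 0.03 ]
grey [280.5 192. ] [28.  5.] 90.0 [0.602 0.052 0.03 ]
grey [301.3 191. ] [28.5 10.4] 87.0 [ 0.605 -0.008  0.03 ]
grey [325. 190.] [28. 10.] 90.0 [ 0.608 -0.077  0.03 ]
grey [346.1 189. ] [28.2  5.2] 86.8 [ 0.611 -0.139  0.03 ]
grey [457.5 186.5] [35. 35.] 90.0 [ 0.618 -0.465  0.03 ]
grey [457.  159.5] [9.2 9.2] 45.0 [ 0.699 -0.467  0.03 ]
grey [390.9 155.1] [20.9 34. ] 70.3 [ 0.712 -0.273  0.03 ]
grey [432.5 135. ] [8. 9.] 90.0 [ 0.773 -0.398  0.03 ]
grey [311.2 146.3] [54.8 73.8] 87.6 [ 0.739 -0.037  0.03 ]
grey [221.1 120.7] [13.9 13. ] 63.4 [0.817 0.231 0.03 ]
or ((251.0580291748047, 249.19757080078125), (102.08436584472656, 14.70845890045166), 84.35175323486328)
```

View pics/c1.png

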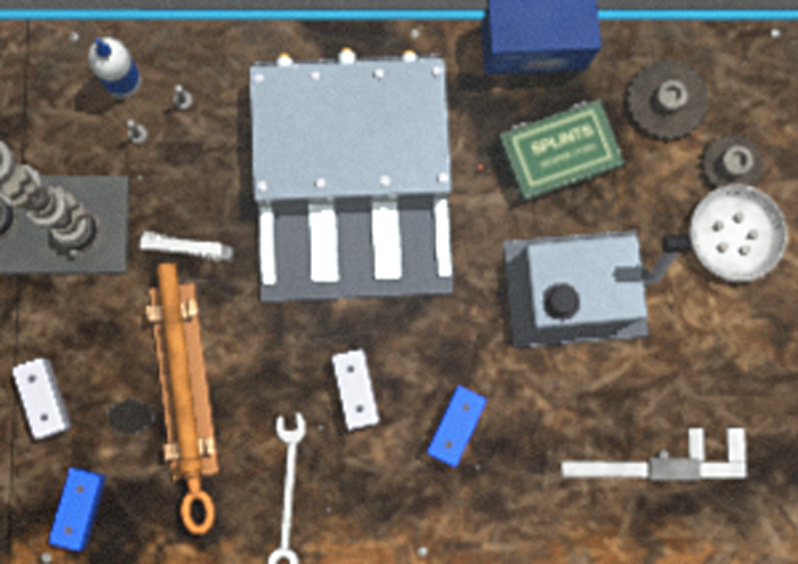

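View pics/c2.png

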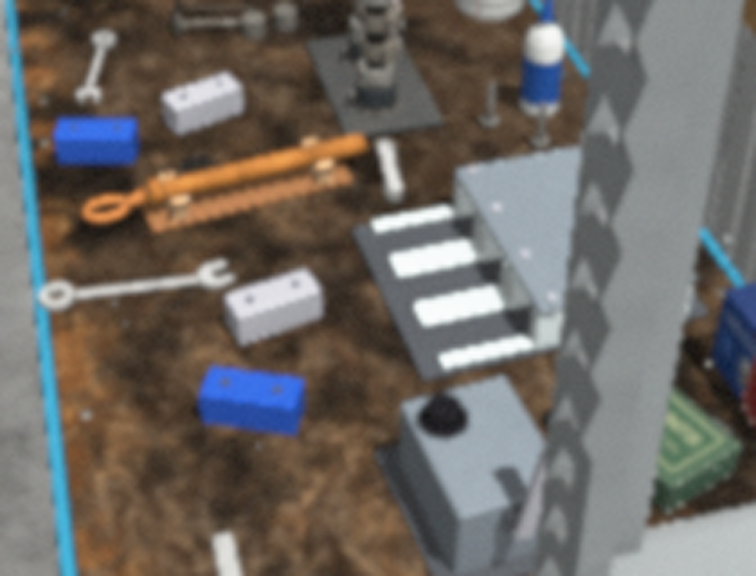

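The crops confirm it: the steel blocks are at (195,249) and (314,246) (full-image pixels), and the two blue ones stay alone. The button is at (391,213), the lever knob at (434,191), and the three brass pin tails sit behind the hood near row 121. Next I'll measure.

Run:
```python
from h import *
print("topcam",T.o.round(3))
rgb=cv2.imread("pics/top0.png")[:,:,::-1].copy(); sd=cv2.imread("pics/side0.png")[:,:,::-1].copy()
def W(q,z): return np.array([T.at(p,z) for p in q])
for n,roi in(("B0",(180,230,212,272)),("B1",(298,228,330,268))):
    m,b=blobs(rgb,(0,0,185),(179,50,255),100,roi)
    c=max(b,key=cv2.contourArea); P=W(c[:,0],.034)[:,:2].astype(np.float32); r=cv2.minAreaRect(P); q=cv2.boxPoints(r)
    e=max([q[1]-q[0],q[2]-q[1]],key=np.linalg.norm); a=np.degrees(np.arctan2(e[1],e[0]))
    M=cv2.moments(c); ctr=T.at((M['m10']/M['m00'],M['m01']/M['m00']),.034)
    print(n,ctr.round(4),np.round(r[0],4),np.round(r[1],4),"ang",round((a+90)%180-90,1))
m,b=blobs(rgb,(0,0,185),(179,40,255),60,(270,170,360,215))
rc=[]
for c in sorted(b,key=lambda c:c[:,0,0].min()):
    P=W(c[:,0],.012)[:,:2].astype(np.float32); r=cv2.minAreaRect(P); M=cv2.moments(c); ctr=T.at((M['m10']/M['m00'],M['m01']/M['m00']),.012)
    vx=cv2.fitLine(P,cv2.DIST_L2,0,.01,.01).ravel(); print("rail",ctr.round(4),np.round(r[1],4),np.degrees(np.arctan2(vx[1],vx[0])).round(1),P.min(0),P.max(0))
m,b=blobs(rgb,(90,20,120),(125,90,230),1000,(265,110,360,185))
c=max(b,key=cv2.contourArea); P=W(c[:,0],.054)[:,:2].astype(np.float32); r=cv2.minAreaRect(P); print("hood",r,cv2.boxPoints(r).round(4))
m,b=blobs(rgb,(5,150,140),(16,255,255),30,(225,180,280,305)); 
for c in b: print("orange",cv2.boundingRect(c))
for z in(.086,.09):print("button",T.at((391,213),z).round(4))
print("btri",tri((391,213),(328,264)))
m,b=blobs(rgb,(0,0,0),(179,255,45),15,(375,200,405,225)); print([cv2.minEnclosingCircle(c) for c in b])
m,b=blobs(sd,(0,0,0),(179,255,60),15,(315,255,340,275)); print([cv2.minEnclosingCircle(c) for c in b])
m,b=blobs(rgb,(0,0,0),(179,255,55),5,(422,180,445,205)); print("knob",[(cv2.minAreaRect(c),T.at(cv2.minAreaRect(c)[0],.153).round(4)) for c in b])
i=rgb[180:305,225:280,::-1]; cv2.imwrite("pics/bar.png",cv2.resize(i,None,fx=4.7,fy=4.7,interpolation=cv2.INTER_CUBIC))
```

```text
topcam [ 0.393 -0.035  1.354]
B0 [0.4366 0.2964 0.034 ] [0.437  0.2961] [0.0804 0.0346] ang 20.2
B1 [ 0.4459 -0.0425  0.034 ] [ 0.4462 -0.0424] [0.0793 0.0332] ang 12.4
rail [ 0.6674 -0.0156  0.012 ] [0.214  0.0121] -88.8 [ 0.6592532  -0.14673035] [0.67135805 0.06727624]
rail [0.603  0.0544 0.012 ] [0.0807 0.0147] 2.1 [0.5635441  0.04571454] [0.6441756  0.06106809]
rail [ 0.6061 -0.0083  0.012 ] [0.0818 0.0298] 3.2 [ 0.5664256  -0.02480946] [0.6471492 0.0077748]
rail [ 0.6083 -0.078   0.012 ] [0.0296 0.0808] 2.3 [ 0.56931436 -0.09278011] [ 0.6501096  -0.06318561]
rail [ 0.6127 -0.1403  0.012 ] [0.0843 0.0146] 2.4 [ 0.57221675 -0.14861971] [ 0.6561032  -0.13155247]
hood ((0.7291117310523987, -0.03647158294916153), (0.15870952606201172, 0.21330201625823975), 1.3515408039093018) [[ 0.6473  0.0683]
 [ 0.6523 -0.145 ]
 [ 0.811  -0.1412]
 [ 0.8059  0.072 ]]
orange (240, 199, 21, 102)
button [ 0.5342 -0.2584  0.086 ]
button [ 0.5338 -0.2577  0.09  ]
btri (array([ 0.53690846, -0.2603018 ,  0.07723205]), np.float64(0.0034960013323394423))
[]
[((327.5, 264.75), 5.942532062530518)]
knob [(((434.0, 192.0), (4.0, 10.0), 90.0), array([ 0.5825, -0.362 ,  0.153 ]))]
```

View pics/bar.png

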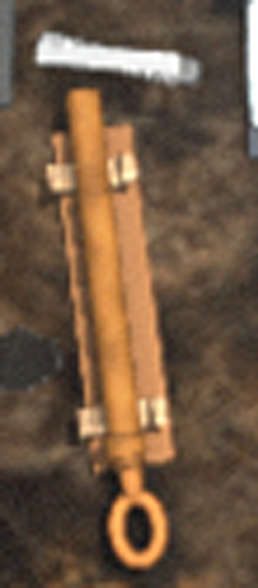

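The shapes check out: block tops measure 80x34, rails 81 mm long and the hood 213 mm wide. Fixture yaw is about 2.5° with its origin near (0.650,-0.041). I'll go to the left block first.

```bash
python3 -m crank '[[1,0.63,-0.82,0,0.1],[1,0.63,-0.82,0,0.1],[1,0.63,-0.82,0,0.1],[1,0.63,-0.82,0,0.1],[1,0.63,-0.82,0,0.1]]' 25
python3 -m crank '[[1,0.63,-0.82,0,0],[1,0.63,-0.82,0,0],[1,0.63,-0.82,-0.4,0],[1,0.63,-0.82,-0.4,0],[1,0.63,-0.82,-0.4,0]]'
python3 - <<'E'
from h import *
from scipy.spatial.transform import Rotation as Ro
s=get_state();y=Ro.from_rotvec(s["tool_rot"]).as_matrix()[:,1];print(s["position"],np.degrees(np.arctan2(-y[0],y[1])),s["ft_force"])
# bar axis
a=T.at((242.9,199.2),.031);b=T.at((251.6,271.5),.031);print(a,b,np.linalg.norm(a-b),np.degrees(np.arctan2(*(a-b)[1::-1])))
E
```

```text
time: 0.72
position: [0.3123, 0.4574, 0.2225]
tool_rot: [-0.524, 3.097, -0.001]
ft_force: [-0.1, 0.6, 0.3]
grip_width: 1.002
grip_force: 0.0
time: 1.35
position: [0.4357, 0.2925, 0.1392]
tool_rot: [0.524, -3.092, 0.006]
ft_force: [0.1, 0.7, 0.2]
grip_width: 0.997
grip_force: 0.0
[0.43574303 0.29252869 0.13915964] 19.237534998073503 [0.08805462 0.74166207 0.18560585]
[0.5811378 0.1609613 0.031    ] [0.37390983 0.13221566 0.031     ] 0.209212194833946 7.8973909071780914
```

```bash
python3 -m crank '[[1,0,0.01,-0.3,0.002],[1,0,0.01,-0.5,0.002],[1,0,0.01,-0.6,0.002],[1,0,0.01,-0.64,0.002],[1,0,0.01,-0.64,0.002]]'
python3 -m crank '[[0,0,0,0,0],[0,0,0,0,0],[0,0,0,0,0],[0,0,0,0,0],[0,0,0,0,0]]' 25
```

```text
time: 1.98
position: [0.4361, 0.2989, 0.0149]
tool_rot: [-0.554, 3.092, 0.001]
ft_force: [-0.3, 0.3, 0.5]
grip_width: 1.001
grip_force: 0.0
time: 2.6
position: [0.4366, 0.2973, 0.0147]
tool_rot: [-0.552, 3.093, 0.0]
ft_force: [-0.5, -0.6, 0.4]
grip_width: 0.516
grip_force: 0.0
```

```bash
python3 -m crank '[[0,0,0,0,0],[0,0,0,0,0],[0,0,0,0,0],[0,0,0,0,0]]' 30
python3 -m crank '[[0,0,0,0.2,0],[0,0,0,0.4,0],[0,0,0,0.6,0],[0,0,0,0.6,0]]'
```

```text
time: 3.1
position: [0.4368, 0.2967, 0.0146]
tool_rot: [-0.551, 3.093, -0.001]
ft_force: [0.8, -2.8, 0.7]
grip_width: 0.39
grip_force: 30.0
time: 3.6
position: [0.4377, 0.2995, 0.1372]
tool_rot: [-0.552, 3.088, 0.007]
ft_force: [0.1, 0.3, -4.6]
grip_width: 0.39
grip_force: 30.0
```

```bash
python3 -m crank '[[0,0.4,-0.9,0,-0.049],[0,0.4,-0.9,0,-0.049],[0,0.4,-0.9,0,-0.049],[0,0.4,-0.9,0,-0.049],[0,0.4,-0.9,0,-0.049]]'
python3 -m crank '[[0,0.43,-0.45,0,0],[0,0.43,-0.45,0,0],[0,0.43,-0.45,0,0],[0,0.43,-0.45,-0.2,0],[0,0.43,-0.45,-0.2,0]]'
python3 -m crank '[[0,0,0,0,0],[0,0,0,0,0]]'
python3 -c "
from h import *
cv2.imwrite('pics/s1.png',np.hstack([cv2.resize(get_image('top')[100:300,200:400,::-1],None,fx=2,fy=2),cv2.resize(get_image('side')[150:310,260:420,::-1],(400,400))]))"
```

```text
time: 4.22
position: [0.5153, 0.1169, 0.1326]
tool_rot: [0.068, -3.138, 0.0]
ft_force: [-0.2, 0.8, -3.4]
grip_width: 0.389
grip_force: 30.0
time: 4.85
position: [0.5982, 0.0303, 0.0902]
tool_rot: [0.076, -3.131, -0.001]
ft_force: [-0.9, 0.2, -3.3]
grip_width: 0.389
grip_force: 30.0
time: 5.1
position: [0.6034, 0.0282, 0.0962]
tool_rot: [-0.073, 3.138, 0.001]
ft_force: [0.5, 0.5, -4.1]
grip_width: 0.387
grip_force: 30.0
```

View pics/s1.png

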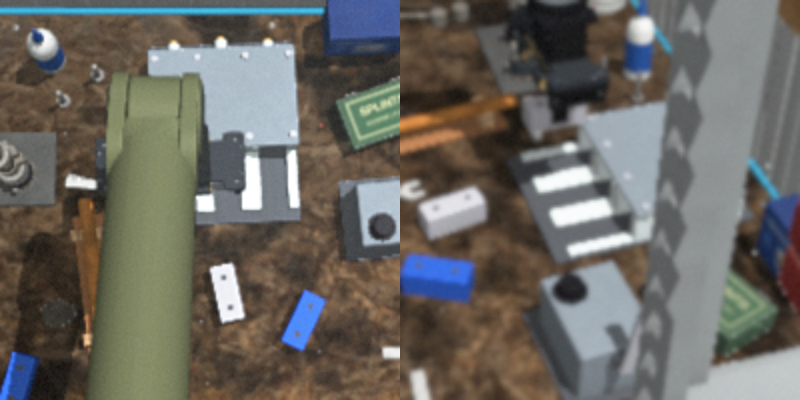

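The block is held level over the left lane and the fixture is clear, so I'll lower it.

```bash
python3 -m crank '[[0,0,-0.008,-0.15,0],[0,0,-0.008,-0.25,0],[0,0,-0.008,-0.32,0],[0,0,-0.008,-0.355,0],[0,0,-0.008,-0.355,0]]'
python3 -m crank '[[0,0,0,-0.01,0],[0,0,0,-0.015,0],[0,0,0,-0.02,0],[0,0,0,-0.02,0]]'
```

```text
time: 5.82
position: [0.6025, 0.0257, 0.0234]
tool_rot: [0.071, -3.14, 0.0]
ft_force: [-0.1, 0.5, -3.7]
grip_width: 0.391
grip_force: 30.0
time: 6.32
position: [0.6029, 0.0257, 0.0206]
tool_rot: [-0.071, 3.14, 0.001]
ft_force: [-2.1, 0.8, 4.5]
grip_width: 0.389
grip_force: 30.0
```

```bash
python3 -m crank '[[0.65,0,0,0,0],[0.65,0,0,0,0],[0.65,0,0,0.005,0],[0.65,0,0,0.005,0]]'
python3 -m crank '[[0.65,0,0,0.2,0],[0.65,0,0,0.5,0],[1,-0.785,-0.34,0.5,0.0275],[1,-0.785,-0.34,0.5,0.0275],[1,-0.785,-0.34,0.5,0.0275]]'
python3 -m crank '[[1,0,0,0,0],[1,0,0,0,0]]'
```

```text
time: 6.82
position: [0.6027, 0.0257, 0.0206]
tool_rot: [-0.071, 3.14, 0.0]
ft_force: [0.2, 0.5, -0.4]
grip_width: 0.637
grip_force: 0.0
time: 7.45
position: [0.4433, -0.0434, 0.1205]
tool_rot: [0.34, -3.123, -0.001]
ft_force: [0.2, 0.6, 0.2]
grip_width: 0.904
grip_force: 0.0
time: 7.7
position: [0.4465, -0.042, 0.1212]
tool_rot: [-0.342, 3.121, 0.001]
ft_force: [-0.2, 0.5, -0.0]
grip_width: 0.989
grip_force: 0.0
```

```bash
python3 -m crank '[[1,0,0,-0.25,0],[1,0,0,-0.42,0],[1,0,0,-0.5,0],[1,0,0,-0.535,0],[1,0,0,-0.535,0]]'
python3 -m crank '[[0,0,0,0,0],[0,0,0,0,0],[0,0,0,0,0],[0,0,0,0,0],[0,0,0,0,0]]' 30
python3 -m crank '[[0,0,0,0,0],[0,0,0,0,0],[0,0,0,0,0],[0,0,0,0,0]]'
python3 -m crank '[[0,0,0,0.2,0],[0,0,0,0.4,0],[0,0,0,0.4,0]]'
```

```text
time: 8.32
position: [0.4463, -0.0423, 0.0139]
tool_rot: [-0.342, 3.122, -0.0]
ft_force: [0.3, 0.6, 0.3]
grip_width: 0.998
grip_force: 0.0
time: 8.95
position: [0.4455, -0.0423, 0.0136]
tool_rot: [-0.342, 3.123, 0.0]
ft_force: [0.1, -1.0, -0.4]
grip_width: 0.517
grip_force: 0.0
time: 9.45
position: [0.4456, -0.0426, 0.0136]
tool_rot: [-0.341, 3.123, -0.0]
ft_force: [0.3, -1.0, 0.3]
grip_width: 0.385
grip_force: 30.0
time: 9.82
position: [0.4475, -0.0418, 0.0959]
tool_rot: [-0.342, 3.117, 0.002]
ft_force: [0.3, -0.4, -3.1]
grip_width: 0.389
grip_force: 30.0
```

```bash
python3 -m crank '[[0,0.4,0,0,-0.0275],[0,0.8,-0.004,0,-0.0275],[0,0.805,-0.004,0,-0.0275],[0,0.805,-0.004,0,-0.0275],[0,0.805,-0.004,0,-0.0275]]'
python3 -m crank '[[0,0,0,-0.1,0],[0,0,0,-0.2,0],[0,0,0,-0.28,0],[0,0,0,-0.33,0],[0,0,0,-0.34,0]]'
python3 -m crank '[[0,0,0,0,0],[0,0,0,0,0]]'
```

```text
time: 10.45
position: [0.6044, -0.0431, 0.0914]
tool_rot: [0.071, -3.136, -0.0]
ft_force: [0.2, -0.4, -3.0]
grip_width: 0.386
grip_force: 30.0
time: 11.08
position: [0.6059, -0.0432, 0.0246]
tool_rot: [0.071, -3.139, 0.0]
ft_force: [-0.3, 0.3, -2.5]
grip_width: 0.387
grip_force: 30.0
time: 11.32
position: [0.6072, -0.0432, 0.0263]
tool_rot: [-0.071, 3.139, 0.0]
ft_force: [-0.0, 0.2, -2.5]
grip_width: 0.389
grip_force: 30.0
```

```bash
python3 -m crank '[[0,0,0,-0.015,0],[0,0,0,-0.03,0],[0,0,0,-0.037,0],[0,0,0,-0.037,0]]'
python3 -m crank '[[0.65,0,0,0,0],[0.65,0,0,0,0],[0.65,0,0,0.005,0],[0.65,0,0,0.005,0]]'
python3 -m crank '[[0.65,0,0,0.2,0],[0.65,0,0,0.7,0],[0.65,-0.5,-0.8,0.9,0],[0.65,-0.5,-0.8,0.9,0],[0.65,-0.5,-0.8,0.9,0]]'
python3 -c "
from h import *
t=get_image('top');s=get_image('side');cv2.imwrite('pics/t2.png',t[:,:,::-1])
cv2.imwrite('pics/s2.png',np.hstack([cv2.resize(t[100:300,200:400,::-1],None,fx=2,fy=2),cv2.resize(s[150:310,260:420,::-1],(400,400))]))"
```

```text
time: 11.82
position: [0.6068, -0.0431, 0.0197]
tool_rot: [-0.071, 3.14, 0.001]
ft_force: [-4.0, 1.5, 7.2]
grip_width: 0.389
grip_force: 30.0
time: 12.32
position: [0.6066, -0.0431, 0.0192]
tool_rot: [-0.071, 3.141, 0.0]
ft_force: [0.1, 0.3, -0.4]
grip_width: 0.638
grip_force: 0.0
time: 12.95
position: [0.5136, -0.1917, 0.1939]
tool_rot: [-0.071, 3.14, 0.0]
ft_force: [1.1, -0.0, 0.6]
grip_width: 0.649
grip_force: 0.0
```

View pics/s2.png

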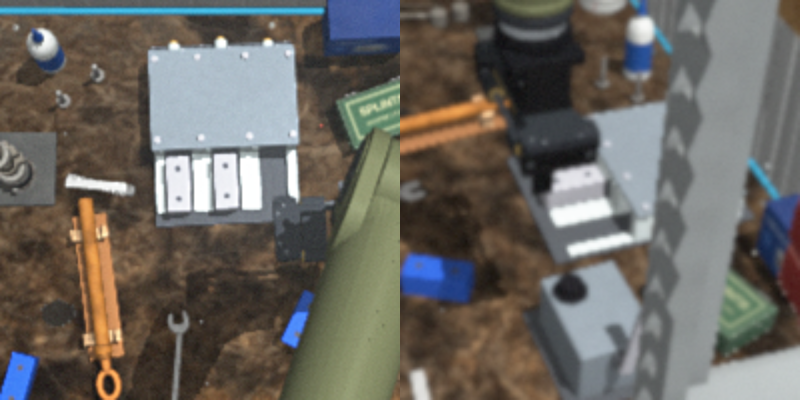

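Both blocks lie flat in the left and middle lanes. The bar is still in its cradle with its tip at about (243,200). On to the bar.

```bash
python3 -m crank '[[0.65,-0.1,0.85,0,0.0147],[0.65,-0.1,0.85,0,0.0147],[0.65,-0.1,0.85,0,0.0147],[0.65,-0.1,0.85,0,0.0147],[0.65,-0.1,0.85,0,0.0147]]'
python3 -m crank '[[0.65,-0.12,0.88,0,0],[0.65,-0.12,0.88,0,0],[0.65,-0.12,0.88,0,0],[0.65,-0.12,0.88,-0.3,0],[0.65,-0.12,0.88,-0.3,0]]'
python3 -m crank '[[0.65,0,0,0,0],[0.65,0,0,0,0]]'
python3 - <<'E'
from h import *
im=cv2.imread("pics/t2.png")[:,:,::-1].copy()
hsv=cv2.cvtColor(im,cv2.COLOR_RGB2HSV).astype(int)
pts=[]
for v in range(206,264,4):
    print(v,[tuple(hsv[v,u]) for u in range(238,258,1)] if v in(210,240) else '',end='\n' if v in (210,240) else '')
E
```

```text
time: 13.68
position: [0.4947, -0.0206, 0.1929]
tool_rot: [-0.216, 3.134, -0.001]
ft_force: [0.8, -0.3, -1.1]
grip_width: 0.655
grip_force: 0.0
time: 14.3
position: [0.4678, 0.1533, 0.1291]
tool_rot: [0.213, -3.126, 0.006]
ft_force: [-0.0, -1.4, -0.6]
grip_width: 0.652
grip_force: 0.0
time: 14.55
position: [0.4725, 0.1552, 0.1352]
tool_rot: [-0.212, 3.131, 0.002]
ft_force: [0.7, -0.4, 0.0]
grip_width: 0.643
grip_force: 0.0
206 210 [(np.int64(13), np.int64(133), np.int64(142)), (np.int64(15), np.int64(141), np.int64(101)), (np.int64(14), np.int64(156), np.int64(134)), (np.int64(15), np.int64(168), np.int64(182)), (np.int64(14), np.int64(166), np.int64(216)), (np.int64(15), np.int64(168), np.int64(228)), (np.int64(15), np.int64(162), np.int64(228)), (np.int64(14), np.int64(166), np.int64(216)), (np.int64(15), np.int64(177), np.int64(189)), (np.int64(14), np.int64(152), np.int64(163)), (np.int64(13), np.int64(143), np.int64(196)), (np.int64(13), np.int64(136), np.int64(210)), (np.int64(13), np.int64(145), np.int64(211)), (np.int64(13), np.int64(142), np.int64(215)), (np.int64(13), np.int64(140), np.int64(211)), (np.int64(13), np.int64(117), np.int64(133)), (np.int64(14), np.int64(83), np.int64(86)), (np.int64(14), np.int64(82), np.int64(75)), (np.int64(14), np.int64(85), np.int64(57)), (np.int64(19), np.int64(90), np.int64(62))]
214 218 222 226 230 234 238 242 246 250 254 258 262
```

```bash
python3 -m crank '[[0.65,-0.05,-0.054,-0.25,0],[0.65,-0.05,-0.054,-0.42,0],[0.65,-0.05,-0.054,-0.54,0],[0.65,-0.05,-0.054,-0.6,0],[0.65,-0.05,-0.054,-0.606,0]]'
python3 -m crank '[[0.1,0,0,0,0],[0.1,0,0,0,0],[0.1,0,0,0,0],[0.1,0,0,0,0],[0.1,0,0,0,0]]' 40
python3 -m crank '[[0,0,0,0,0],[0,0,0,0,0],[0,0,0,0,0]]' 40
```

```text
time: 15.18
position: [0.4612, 0.1449, 0.0122]
tool_rot: [-0.215, 3.134, 0.0]
ft_force: [-0.1, -0.0, -0.8]
grip_width: 0.651
grip_force: 0.0
time: 15.8
position: [0.4608, 0.1448, 0.0119]
tool_rot: [-0.216, 3.134, -0.0]
ft_force: [0.6, -0.3, 1.4]
grip_width: 0.233
grip_force: 40.0
time: 16.18
position: [0.4608, 0.1448, 0.0119]
tool_rot: [-0.216, 3.134, -0.0]
ft_force: [-1.5, -1.4, 3.4]
grip_width: 0.232
grip_force: 40.0
```

```bash
python3 -m crank '[[0,0,0,0.1,0],[0,0,0,0.3,0],[0,0,0,0.5,0],[0,0,0,0.5,0]]'
python3 -m crank '[[0,-0.06,-0.5,0,-0.0147],[0,-0.12,-0.97,0,-0.0147],[0,-0.12,-0.97,0,-0.0147],[0,-0.12,-0.97,0,-0.0147],[0,-0.12,-0.97,0,-0.0147]]'
python3 -m crank '[[0,0,0,0,0],[0,0,0,0,0]]'
python3 - <<'E'
from h import *
from scipy.spatial.transform import Rotation as Ro
s=get_state();p=s["position"];y=Ro.from_rotvec(s["tool_rot"]).as_matrix()[:,1];th=np.arctan2(-y[0],y[1]);print(p,np.degrees(th))
q=p+[.121*np.cos(th),.121*np.sin(th),.019]; print("expect tip px",T.px(q),S.px(q))
t=get_image('top');s=get_image('side');cv2.imwrite('pics/s3.png',np.hstack([cv2.resize(t[130:290,240:400,::-1],(400,400)),cv2.resize(s[150:310,240:400,::-1],(400,400))]))
E
```

```text
time: 16.68
position: [0.4623, 0.1461, 0.1139]
tool_rot: [-0.216, 3.129, 0.004]
ft_force: [0.2, 0.6, -4.8]
grip_width: 0.232
grip_force: 40.0
time: 17.3
position: [0.4354, -0.0488, 0.1102]
tool_rot: [0.069, -3.138, -0.001]
ft_force: [-0.5, -0.0, -3.5]
grip_width: 0.232
grip_force: 40.0
time: 17.55
position: [0.4366, -0.0475, 0.1113]
tool_rot: [0.075, -3.14, -0.0]
ft_force: [0.5, -0.2, -3.5]
grip_width: 0.229
grip_force: 40.0
[ 0.43661212 -0.0475102   0.11133776] 2.7534212598843686
expect tip px [312.9660146  202.64058095] [313.4104033  200.72348312]
```

View pics/s3.png

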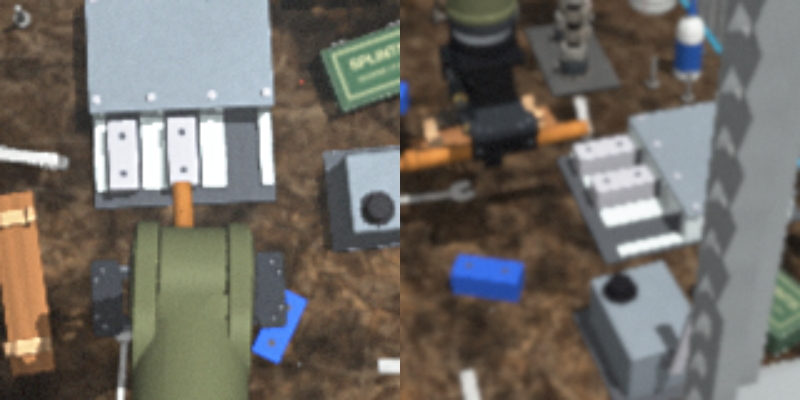

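The bar is held level, with its tip within 2 px of where I predicted (about (313,203) in the top view). I'll lower it behind the middle block.

```bash
python3 -m crank '[[0,-0.02,-0.015,-0.15,0],[0,-0.02,-0.015,-0.3,0],[0,-0.02,-0.015,-0.4,0],[0,-0.02,-0.015,-0.46,0],[0,-0.02,-0.015,-0.46,0]]'
python3 -m crank '[[0,0,0,0,0],[0,0,0,0,0]]'
```

```text
time: 18.27
position: [0.4321, -0.0518, 0.0192]
tool_rot: [0.072, -3.139, 0.0]
ft_force: [-0.1, 0.2, -4.1]
grip_width: 0.23
grip_force: 40.0
time: 18.52
position: [0.4335, -0.0519, 0.0206]
tool_rot: [-0.071, 3.139, 0.0]
ft_force: [0.2, -0.3, -4.0]
grip_width: 0.232
grip_force: 40.0
```

```bash
python3 -m crank '[[0,0,0,-0.012,0],[0,0,0,-0.024,0],[0,0,0.004,-0.024,0]]'
python3 -m crank '[[0,0.03,0.001,0,0],[0,0.06,0.003,0,0],[0,0.09,0.004,0,0],[0,0.12,0.005,0,0],[0,0.15,0.007,0,0]]'
python3 -m crank '[[0,-0.02,0,0,0],[0,-0.02,0,0,0]]'
python3 -m crank '[[0,0.03,0.001,0,0],[0,0.06,0.003,0,0],[0,0.09,0.004,0,0],[0,0.12,0.005,0,0],[0,0.15,0.007,0,0]]'
python3 -m crank '[[0,-0.02,0,0,0],[0,-0.02,0,0,0]]'
```

```text
time: 18.9
position: [0.4323, -0.0512, 0.0147]
tool_rot: [0.071, -3.14, -0.0]
ft_force: [-0.6, -0.0, -4.6]
grip_width: 0.224
grip_force: 40.0
time: 19.52
position: [0.4627, -0.0498, 0.0147]
tool_rot: [0.071, -3.14, -0.0]
ft_force: [-2.5, -0.1, -3.3]
grip_width: 0.233
grip_force: 40.0
time: 19.77
position: [0.4585, -0.0498, 0.015]
tool_rot: [-0.071, 3.14, 0.0]
ft_force: [0.0, -0.3, -3.7]
grip_width: 0.228
grip_force: 40.0
time: 20.4
position: [0.4889, -0.0484, 0.0148]
tool_rot: [0.071, -3.14, 0.0]
ft_force: [-1.8, 0.1, -3.8]
grip_width: 0.229
grip_force: 40.0
time: 20.65
position: [0.4845, -0.0484, 0.015]
tool_rot: [-0.071, 3.14, 0.0]
ft_force: [0.2, -1.2, -5.2]
grip_width: 0.227
grip_force: 40.0
```

```bash
python3 -m crank '[[0,0.03,0.001,0,0],[0,0.06,0.003,0,0],[0,0.09,0.004,0,0],[0,0.12,0.005,0,0],[0,0.15,0.007,0,0]]'
python3 -m crank '[[0,-0.02,0,0,0],[0,-0.02,0,0,0]]'
python3 -m crank '[[0,0.03,0.001,0,0],[0,0.05,0.003,0,0],[0,0.07,0.004,0,0],[0,0.09,0.005,0,0],[0,0.11,0.006,0,0]]'
python3 -m crank '[[0,-0.01,0,0,0],[0,-0.01,0,0,0]]'
```

```text
time: 21.28
position: [0.5149, -0.047, 0.0148]
tool_rot: [0.071, -3.141, -0.0]
ft_force: [-2.2, -0.8, -4.4]
grip_width: 0.223
grip_force: 40.0
time: 21.52
position: [0.5105, -0.047, 0.015]
tool_rot: [-0.071, 3.14, 0.0]
ft_force: [0.1, -0.0, -3.9]
grip_width: 0.232
grip_force: 40.0
time: 22.15
position: [0.5327, -0.0458, 0.0148]
tool_rot: [0.071, -3.14, -0.0]
ft_force: [-1.7, -0.2, -3.9]
grip_width: 0.231
grip_force: 40.0
time: 22.4
position: [0.5309, -0.0458, 0.0151]
tool_rot: [-0.071, 3.14, 0.0]
ft_force: [-0.7, -0.1, -4.2]
grip_width: 0.229
grip_force: 40.0
```

```bash
python3 -m crank '[[0,0.02,0.001,0,0],[0,0.035,0.002,0,0],[0,0.05,0.002,0,0],[0,0.06,0.003,0,0]]'
python3 -m crank '[[0,0.015,0.001,0,0],[0,0.03,0.001,0,0]]'
python3 -m crank '[[0,0.015,0.001,0,0],[0,0.03,0.001,0,0]]'
```

```text
time: 22.9
position: [0.5426, -0.0452, 0.0148]
tool_rot: [0.071, -3.14, -0.0]
ft_force: [-2.6, -0.5, -3.9]
grip_width: 0.232
grip_force: 40.0
time: 23.15
position: [0.5488, -0.045, 0.0149]
tool_rot: [0.071, -3.141, -0.0]
ft_force: [-3.0, -0.5, -4.0]
grip_width: 0.227
grip_force: 40.0
time: 23.4
position: [0.5547, -0.0447, 0.0149]
tool_rot: [0.071, -3.141, -0.0]
ft_force: [-2.2, -0.1, -3.2]
grip_width: 0.227
grip_force: 40.0
```

```bash
python3 -m crank '[[0,0.01,0,0,0],[0,0.02,0.001,0,0]]'
python3 -m crank '[[0,0.01,0,0,0],[0,0.02,0.001,0,0]]'
```

```text
time: 23.65
position: [0.5569, -0.0447, 0.0143]
tool_rot: [0.071, -3.137, -0.0]
ft_force: [-7.4, 0.0, -2.9]
grip_width: 0.23
grip_force: 40.0
time: 23.9
position: [0.5568, -0.0446, 0.0129]
tool_rot: [0.07, -3.129, -0.001]
ft_force: [-15.1, -1.0, -1.9]
grip_width: 0.23
grip_force: 40.0
```

It hit the solid stop: force rose to 15 N and the motion halted. I'll back the bar out and check the pin tails.

```bash
python3 -m crank '[[0,-0.03,-0.001,0,0],[0,-0.2,-0.009,0,0],[0,-0.4,-0.018,0,0],[0,-0.6,-0.027,0,0],[0,-0.65,-0.028,0.1,0]]'
python3 -m crank '[[0,0,0,0.2,0],[0,0,0,0.2,0],[0,0,0,0.2,0]]'
python3 - <<'E'
from h import *
a=cv2.imread('pics/t2.png');t=get_image('top')[:,:,::-1];cv2.imwrite('pics/t4.png',t)
c=lambda i:cv2.resize(i[105:225,265:360],(475,600),interpolation=cv2.INTER_CUBIC)
cv2.imwrite('pics/s4.png',np.hstack([cv2.resize(i[112:132,270:360],(800,178),interpolation=cv2.INTER_CUBIC) for i in(a,)]+[]) if 0 else np.vstack([cv2.resize(i[112:132,270:360],(790,176),interpolation=cv2.INTER_CUBIC) for i in(a,t)]+[cv2.resize(t[165:225,270:360],(360,240))[:,:].copy() if 0 else cv2.resize(t[170:225,240:400],(790,247))]))
E
```

```text
time: 24.52
position: [0.4294, -0.0501, 0.034]
tool_rot: [0.07, -3.138, -0.001]
ft_force: [0.8, 0.0, -4.3]
grip_width: 0.229
grip_force: 40.0
time: 24.9
position: [0.433, -0.0499, 0.0748]
tool_rot: [-0.071, 3.139, 0.001]
ft_force: [0.3, 0.6, -3.9]
grip_width: 0.231
grip_force: 40.0
```

View pics/s4.png

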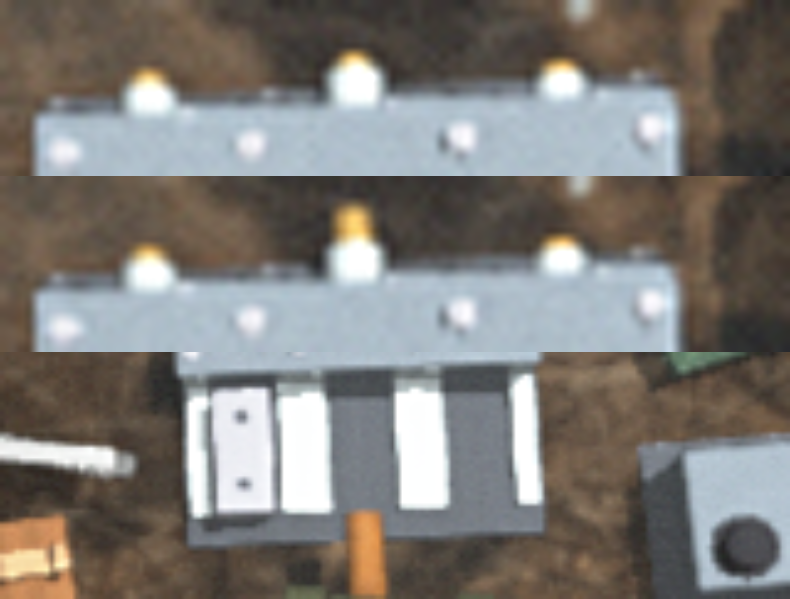

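The middle pin's tail now stands out about 3 px (8 mm) further, so that block is home. Now the left lane.

```bash
python3 -m crank '[[0,-0.015,0.2,0,0],[0,-0.015,0.345,0,0],[0,-0.015,0.345,0,0],[0,-0.015,0.345,0,0]]'
python3 -m crank '[[0,0,0,-0.1,0],[0,0,0,-0.2,0],[0,0,0,-0.27,0],[0,0,0,-0.27,0],[0,0,0,-0.27,0]]'
python3 -m crank '[[0,0,0,0,0],[0,0,0,0,0]]'
```

```text
time: 25.45
position: [0.429, 0.0183, 0.0739]
tool_rot: [0.071, -3.139, 0.002]
ft_force: [0.2, -1.4, -3.9]
grip_width: 0.23
grip_force: 40.0
time: 26.08
position: [0.4302, 0.0188, 0.0214]
tool_rot: [-0.07, 3.14, 0.0]
ft_force: [0.6, 0.7, -4.9]
grip_width: 0.228
grip_force: 40.0
time: 26.32
position: [0.4301, 0.0191, 0.0215]
tool_rot: [-0.071, 3.14, 0.001]
ft_force: [0.0, 0.0, -3.2]
grip_width: 0.229
grip_force: 40.0
```

```bash
python3 -m crank '[[0,0,0,-0.015,0],[0,0,0,-0.03,0],[0,0,0,-0.03,0]]'
python3 -m crank '[[0,0.03,0.001,0,0],[0,0.06,0.003,0,0],[0,0.09,0.004,0,0],[0,0.12,0.005,0,0],[0,0.15,0.007,0,0]]'
python3 -m crank '[[0,-0.02,0,0,0],[0,-0.02,0,0,0]]'
python3 -m crank '[[0,0.03,0.001,0,0],[0,0.06,0.003,0,0],[0,0.09,0.004,0,0],[0,0.12,0.005,0,0],[0,0.15,0.007,0,0]]'
python3 -m crank '[[0,-0.02,0,0,0],[0,-0.02,0,0,0]]'
python3 -m crank '[[0,0.03,0.001,0,0],[0,0.06,0.003,0,0],[0,0.09,0.004,0,0],[0,0.12,0.005,0,0],[0,0.15,0.007,0,0]]'
```

```text
time: 26.7
position: [0.4292, 0.0189, 0.0145]
tool_rot: [0.071, -3.14, 0.0]
ft_force: [0.0, -0.3, -4.1]
grip_width: 0.23
grip_force: 40.0
time: 27.32
position: [0.4596, 0.0204, 0.0147]
tool_rot: [0.071, -3.14, 0.0]
ft_force: [-2.5, -0.2, -3.7]
grip_width: 0.228
grip_force: 40.0
time: 27.58
position: [0.4558, 0.0204, 0.0151]
tool_rot: [-0.071, 3.14, 0.0]
ft_force: [-0.4, 0.2, -3.9]
grip_width: 0.229
grip_force: 40.0
time: 28.2
position: [0.4859, 0.0218, 0.0148]
tool_rot: [0.071, -3.14, 0.0]
ft_force: [-1.9, -0.2, -3.7]
grip_width: 0.222
grip_force: 40.0
time: 28.45
position: [0.4818, 0.0218, 0.0151]
tool_rot: [-0.071, 3.14, 0.0]
ft_force: [-0.3, -0.1, -3.8]
grip_width: 0.228
grip_force: 40.0
time: 29.08
position: [0.5119, 0.0231, 0.0148]
tool_rot: [0.071, -3.14, 0.0]
ft_force: [-4.3, -0.1, -3.9]
grip_width: 0.227
grip_force: 40.0
```

```bash
python3 -m crank '[[0,-0.01,0,0,0],[0,-0.01,0,0,0]]'
python3 -m crank '[[0,0.02,0.001,0,0],[0,0.04,0.002,0,0],[0,0.06,0.003,0,0],[0,0.08,0.004,0,0],[0,0.09,0.004,0,0]]'
python3 -m crank '[[0,-0.01,0,0,0],[0,0.02,0.001,0,0],[0,0.03,0.001,0,0]]'
python3 -m crank '[[0,0.01,0,0,0],[0,0.02,0.001,0,0]]'
python3 -m crank '[[0,0.01,0,0,0],[0,0.02,0.001,0,0]]'
```

```text
time: 29.32
position: [0.5101, 0.0232, 0.0152]
tool_rot: [-0.071, 3.139, 0.0]
ft_force: [-0.4, -0.3, -4.3]
grip_width: 0.229
grip_force: 40.0
time: 29.95
position: [0.5278, 0.0241, 0.0148]
tool_rot: [0.071, -3.141, 0.0]
ft_force: [-3.0, -0.4, -5.1]
grip_width: 0.231
grip_force: 40.0
time: 30.32
position: [0.5336, 0.0243, 0.0149]
tool_rot: [0.071, -3.14, -0.0]
ft_force: [-1.9, 0.0, -3.5]
grip_width: 0.228
grip_force: 40.0
time: 30.58
position: [0.5374, 0.0244, 0.0148]
tool_rot: [0.071, -3.14, -0.0]
ft_force: [-2.4, -0.6, -3.5]
grip_width: 0.231
grip_force: 40.0
time: 30.82
position: [0.5417, 0.0246, 0.0149]
tool_rot: [0.071, -3.141, -0.0]
ft_force: [-2.2, -0.2, -3.9]
grip_width: 0.231
grip_force: 40.0
```

```bash
python3 -m crank '[[0,0.01,0,0,0],[0,0.02,0.001,0,0]]'
python3 -m crank '[[0,0.01,0,0,0],[0,0.02,0.001,0,0]]'
python3 -m crank '[[0,0.01,0,0,0],[0,0.02,0.001,0,0]]'
```

```text
time: 31.08
position: [0.5456, 0.0248, 0.0149]
tool_rot: [0.071, -3.141, -0.0]
ft_force: [-2.8, -0.2, -3.2]
grip_width: 0.229
grip_force: 40.0
time: 31.32
position: [0.5496, 0.025, 0.0149]
tool_rot: [0.071, -3.141, -0.0]
ft_force: [-2.6, -0.3, -3.3]
grip_width: 0.233
grip_force: 40.0
time: 31.58
position: [0.5508, 0.025, 0.0139]
tool_rot: [0.071, -3.135, 0.0]
ft_force: [-9.8, -0.9, -3.5]
grip_width: 0.232
grip_force: 40.0
```

```bash
python3 -m crank '[[0,0.005,0,0,0],[0,0.005,0,0,0]]'
python3 -m crank '[[0,-0.03,-0.001,0,0],[0,-0.2,-0.009,0,0],[0,-0.4,-0.018,0,0],[0,-0.6,-0.026,0,0],[0,-0.62,-0.027,0.1,0]]'
python3 -m crank '[[0,0,0,0.4,0],[0,0,0,0.4,0],[0,0,0,0.4,0]]'
python3 - <<'E'
from h import *
a=cv2.imread('pics/t2.png');t=get_image('top')[:,:,::-1];cv2.imwrite('pics/t5.png',t)
cv2.imwrite('pics/s5.png',np.vstack([cv2.resize(i[112:132,270:360],(790,176),interpolation=cv2.INTER_CUBIC) for i in(a,t)]+[cv2.resize(t[170:225,240:400],(790,247))]))
E
```

```text
time: 31.82
position: [0.5507, 0.025, 0.0135]
tool_rot: [0.071, -3.133, 0.0]
ft_force: [-9.7, -0.3, -2.3]
grip_width: 0.226
grip_force: 40.0
time: 32.45
position: [0.4269, 0.0195, 0.0338]
tool_rot: [0.071, -3.137, -0.001]
ft_force: [0.4, -1.0, -4.2]
grip_width: 0.229
grip_force: 40.0
time: 32.83
position: [0.4332, 0.0202, 0.1173]
tool_rot: [-0.07, 3.134, 0.003]
ft_force: [-0.1, -0.2, -4.1]
grip_width: 0.232
grip_force: 40.0
```

View pics/s5.png

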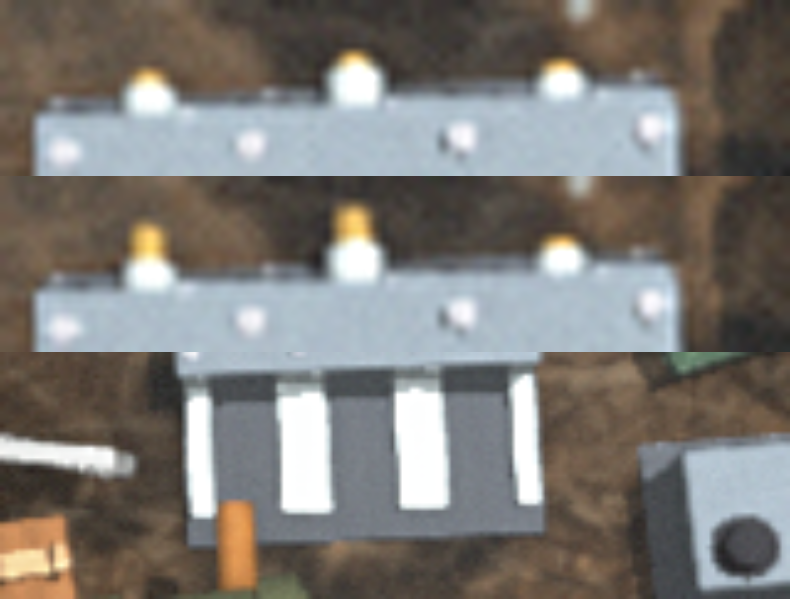

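Both pins now stand out by the full 8 mm. Returning the bar to its cradle at the pick pose.

```bash
python3 -m crank '[[0,0.07,0.3,0,0.0148],[0,0.138,0.623,0,0.0148],[0,0.138,0.623,0,0.0148],[0,0.138,0.623,0,0.0148],[0,0.138,0.623,0,0.0148]]'
python3 -m crank '[[0,0,0,0,0],[0,0,0,0,0]]'
```

```text
time: 33.5
position: [0.4578, 0.1426, 0.114]
tool_rot: [0.213, -3.133, 0.002]
ft_force: [-0.3, 0.5, -4.7]
grip_width: 0.232
grip_force: 40.0
time: 33.75
position: [0.4582, 0.1437, 0.115]
tool_rot: [-0.215, 3.134, 0.0]
ft_force: [-0.3, 0.3, -3.3]
grip_width: 0.231
grip_force: 40.0
```

```bash
python3 -m crank '[[0,0.013,0.005,-0.15,0],[0,0.013,0.005,-0.3,0],[0,0.013,0.005,-0.4,0],[0,0.013,0.005,-0.46,0],[0,0.013,0.005,-0.48,0]]'
python3 -m crank '[[0,0,0,-0.015,0],[0,0,0,-0.03,0],[0,0,0,-0.03,0]]'
```

```text
time: 34.38
position: [0.4607, 0.1452, 0.0186]
tool_rot: [0.217, -3.134, 0.0]
ft_force: [0.0, -0.5, -4.0]
grip_width: 0.233
grip_force: 40.0
time: 34.75
position: [0.4609, 0.1455, 0.0131]
tool_rot: [-0.217, 3.134, 0.0]
ft_force: [-0.3, -0.1, -3.9]
grip_width: 0.226
grip_force: 40.0
```

```bash
python3 -m crank '[[0,0,0,-0.008,0],[0,0,0,-0.008,0]]'
python3 -m crank '[[0.65,0,0,0,0],[0.65,0,0,0,0],[0.65,0,0,0,0],[0.65,0,0,0,0]]'
python3 -m crank '[[0.65,0,0,0.2,0],[0.65,0,0,0.5,0],[0.65,0,0,0.75,0],[0.65,0,-0.5,0.9,0],[0.65,0,-0.8,0.9,0]]'
python3 - <<'E'
from h import *
print(get_state()["joint_positions"].round(2))
f=lambda u,v,z=.072:T.at((u/2.66+180,v/2.66+100),z).round(4)
for n,p in dict(fl=(533,330),fr=(645,320),bl=(528,240),br=(637,233)).items(): print(n,f(*p))
t=get_image('top')[:,:,::-1];s=get_image('side')[:,:,::-1]
cv2.imwrite('pics/s6.png',np.hstack([cv2.resize(t[170:330,190:350],(400,400)),cv2.resize(t[160:240,360:450],(400,356))[:356].repeat(1,0) if 0 else cv2.resize(t[165:245,365:445],(400,400),interpolation=cv2.INTER_CUBIC)]))
E
```

```text
time: 35.0
position: [0.4613, 0.1456, 0.0119]
tool_rot: [-0.217, 3.133, 0.001]
ft_force: [-1.5, -0.1, 1.5]
grip_width: 0.229
grip_force: 40.0
time: 35.5
position: [0.4609, 0.1454, 0.0114]
tool_rot: [-0.217, 3.134, 0.0]
ft_force: [0.2, -0.9, -0.0]
grip_width: 0.592
grip_force: 0.0
time: 36.12
position: [0.4618, 0.0227, 0.1886]
tool_rot: [-0.221, 3.13, 0.001]
ft_force: [0.4, -0.7, 0.6]
grip_width: 0.65
grip_force: 0.0
[-0.5  -0.08  0.38  1.96  0.03  1.25  1.58]
fl [ 0.5047 -0.2303  0.072 ]
fr [ 0.5151 -0.3486  0.072 ]
bl [ 0.6005 -0.2272  0.072 ]
br [ 0.6079 -0.3434  0.072 ]
```

View pics/s6.png

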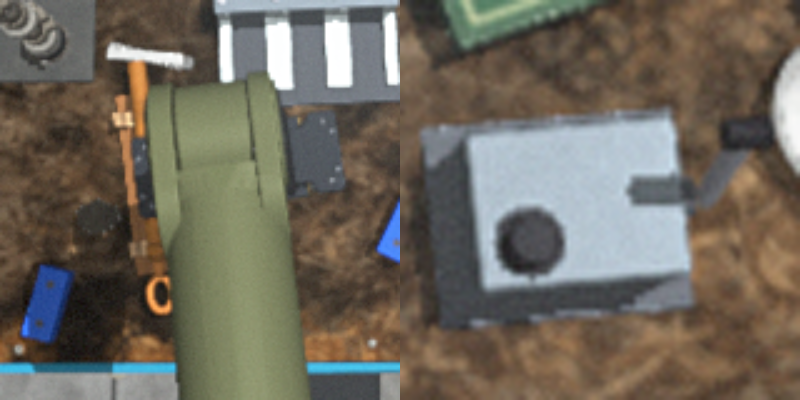

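The bar lies in its cradle at its original place. The button is at (391,213) and the lever is up, with its knob at (434,191). To press, I'll turn the tool 90° so the gripper body clears the lever.

```bash
python3 -m crank '[[0,0.18,-0.6,0,-0.125],[0,0.18,-0.6,0,-0.125],[0,0.18,-0.6,0,-0.125],[0,0.18,-0.6,0,-0.125],[0,0.18,-0.6,0,-0.125]]' 20
python3 -m crank '[[0,0.18,-0.6,0,-0.125],[0,0.18,-0.6,0,-0.125],[0,0.18,-0.6,0,-0.125],[0,0.18,-0.6,0,-0.125],[0,0.18,-0.6,0,-0.125]]'
python3 -m crank '[[0,0,0,0,0],[0,0,0,0,0]]'
python3 -c "
from bench import *;print(get_state()['joint_positions'].round(2))"
```

```text
time: 36.85
position: [0.4968, -0.0962, 0.1865]
tool_rot: [-0.999, -2.978, 0.0]
ft_force: [-0.5, -0.2, -0.9]
grip_width: 0.167
grip_force: 0.0
time: 37.48
position: [0.5329, -0.2161, 0.1865]
tool_rot: [-2.059, -2.372, 0.001]
ft_force: [0.1, 0.3, -0.1]
grip_width: 0.007
grip_force: 0.0
time: 37.72
position: [0.5329, -0.2162, 0.1868]
tool_rot: [2.059, 2.372, 0.0]
ft_force: [0.0, 0.3, -0.3]
grip_width: 0.006
grip_force: 0.0
[-0.28  0.21  0.71  1.71 -0.14  1.27  0.6 ]
```

```bash
python3 -m crank '[[0,0.005,-0.21,0,0],[0,0.005,-0.21,0,0],[0,0.005,-0.21,-0.25,0],[0,0.005,-0.21,-0.4,0],[0,0.005,-0.21,-0.4,0]]'
python3 -m crank '[[0,0,0,-0.02,0],[0,0,0,-0.03,0],[0,0,0,-0.03,0]]'
python3 -m crank '[[0,0,0,-0.015,0],[0,0,0,-0.02,0]]'
python3 -m crank '[[0,0,0,-0.015,0],[0,0,0,-0.02,0]]'
```

```text
time: 38.35
position: [0.5321, -0.2569, 0.1045]
tool_rot: [-2.058, -2.367, 0.003]
ft_force: [-0.2, 0.2, 0.2]
grip_width: 0.01
grip_force: 0.0
time: 38.72
position: [0.5344, -0.2586, 0.1016]
tool_rot: [2.062, 2.369, 0.001]
ft_force: [-0.3, 0.6, 0.6]
grip_width: 0.005
grip_force: 0.0
time: 38.98
position: [0.5338, -0.2585, 0.0967]
tool_rot: [2.063, 2.37, 0.0]
ft_force: [0.2, 0.2, -0.0]
grip_width: 0.003
grip_force: 0.0
time: 39.22
position: [0.5336, -0.2584, 0.0924]
tool_rot: [-2.063, -2.369, 0.0]
ft_force: [-0.2, 0.6, -0.1]
grip_width: 0.004
grip_force: 0.0
```

```bash
python3 -m crank '[[0,0,0,-0.015,0],[0,0,0,-0.03,0]]'
python3 -m crank '[[0,0,0,-0.01,0],[0,0,0,-0.02,0]]'
python3 -m crank '[[0,0,0,-0.01,0],[0,0,0,-0.02,0]]'
```

```text
time: 39.48
position: [0.5338, -0.2585, 0.0865]
tool_rot: [2.063, 2.37, 0.0]
ft_force: [0.6, 0.6, 0.1]
grip_width: 0.004
grip_force: 0.2
time: 39.72
position: [0.5338, -0.2585, 0.0829]
tool_rot: [-2.063, -2.37, -0.0]
ft_force: [-0.6, 0.4, 2.6]
grip_width: 0.006
grip_force: 1.3
time: 39.98
position: [0.5338, -0.2585, 0.0789]
tool_rot: [2.063, 2.369, 0.0]
ft_force: [-1.1, 0.9, 3.1]
grip_width: 0.002
grip_force: 1.8
```

```bash
python3 -m crank '[[0,0,0,-0.008,0],[0,0,0,-0.012,0],[0,0,0,-0.012,0]]'
python3 -m crank '[[0,0,0,0.1,0],[0,0,0,0.4,0],[0,0,0,0.8,0],[0,0,0.3,0.9,0],[0,0,0.6,0.9,0]]'
python3 -m crank '[[0,0,0.4,0,0],[0,0,0.4,0,0],[0,0,0.4,0,0]]'
python3 - <<'E'
from h import *
t=get_image('top')[:,:,::-1];s=get_image('side')[:,:,::-1];cv2.imwrite('pics/t7.png',t)
cv2.imwrite('pics/s7.png',np.hstack([cv2.resize(t[165:285,360:480],(400,400),interpolation=cv2.INTER_CUBIC),cv2.resize(s[230:350,260:380],(400,400),interpolation=cv2.INTER_CUBIC)]))
E
```

```text
time: 40.35
position: [0.5338, -0.2585, 0.0782]
tool_rot: [-2.063, -2.369, -0.002]
ft_force: [-4.4, 3.1, 14.6]
grip_width: 0.007
grip_force: 7.3
time: 40.98
position: [0.5351, -0.1441, 0.2597]
tool_rot: [2.064, 2.361, 0.006]
ft_force: [0.9, 0.1, -0.4]
grip_width: 0.005
grip_force: 0.0
time: 41.35
position: [0.5339, -0.0622, 0.2562]
tool_rot: [2.059, 2.372, 0.0]
ft_force: [-1.2, -0.2, -0.6]
grip_width: 0.007
grip_force: 0.0
```

View pics/s7.png

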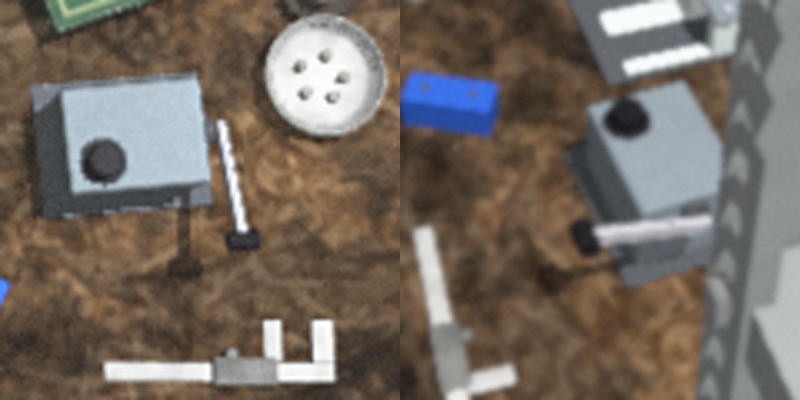

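The lever has dropped, with its knob now at about (432.6,237) in the top view and (315.8,301) in the side view.

Run:
```python
from h import *
im=cv2.imread("pics/t7.png")[:,:,::-1].copy()
m,b=blobs(im,(0,0,0),(179,255,70),15,(425,230,442,243))
for c in b: 
    r=cv2.minAreaRect(c); print(r, T.at(r[0],.082))
print(tri((432.6,237),(315.8,301)), T.at((432.6,237),.085))
print("hinge",T.at((217/3.333+360,128/3.333+165),.055), "up knob",T.at((434.2,191.4),.153))
```

```text
((432.5, 237.0), (6.0, 9.0), 90.0) [ 0.46777953 -0.37223164  0.082     ]
(array([ 0.46992405, -0.37319908,  0.08088736]), np.float64(0.004210285110398686)) [ 0.46760211 -0.3717123   0.085     ]
hinge [ 0.5650634  -0.36196557  0.055     ] up knob [ 0.5840917  -0.36257085  0.153     ]
```

```bash
python3 -m crank '[[0.65,-0.165,-0.775,0,0.12],[0.65,-0.165,-0.775,0,0.12],[0.65,-0.165,-0.775,0,0.12],[0.65,-0.165,-0.775,0,0.12],[0.65,-0.165,-0.775,0,0.12]]'
python3 -m crank '[[0.65,-0.165,-0.775,0,0.12],[0.65,-0.165,-0.775,0,0.12],[0.65,-0.165,-0.775,0,0.12],[0.65,-0.165,-0.775,0,0.12],[0.65,-0.165,-0.775,0,0.12]]'
python3 -m crank '[[0.65,0,0,-0.3,0],[0.65,0,0,-0.5,0],[0.65,0,0,-0.5,0],[0.65,0,0,-0.5,0]]'
python3 -c "
from bench import *;print(get_state()['joint_positions'].round(2))"
```

```text
time: 42.08
position: [0.4993, -0.2223, 0.2561]
tool_rot: [1.052, 2.96, -0.002]
ft_force: [-0.1, 0.2, -0.2]
grip_width: 0.486
grip_force: 0.0
time: 42.7
position: [0.4649, -0.3774, 0.256]
tool_rot: [0.112, -3.138, 0.003]
ft_force: [-0.3, 1.1, -0.7]
grip_width: 0.648
grip_force: 0.0
time: 43.2
position: [0.4676, -0.3754, 0.1579]
tool_rot: [-0.115, 3.138, -0.003]
ft_force: [-0.0, -0.1, 0.3]
grip_width: 0.655
grip_force: 0.0
[ 0.02  0.3   0.74  1.69 -0.22  1.23  2.45]
```

```bash
python3 -m crank '[[0.65,0.002,0.017,-0.2,0],[0.65,0.002,0.017,-0.35,0],[0.65,0.002,0.017,-0.42,0],[0.65,0.002,0.017,-0.45,0],[0.65,0.002,0.017,-0.45,0]]'
python3 -m crank '[[0.2,0,0,0,0],[0.2,0,0,0,0],[0.2,0,0,0,0],[0.2,0,0,0,0],[0.2,0,0,0,0]]' 8
```

```text
time: 43.82
position: [0.4688, -0.3705, 0.0672]
tool_rot: [-0.118, 3.138, -0.002]
ft_force: [0.1, 0.7, 0.3]
grip_width: 0.65
grip_force: 0.0
time: 44.45
position: [0.4689, -0.3737, 0.0673]
tool_rot: [-0.116, 3.136, -0.011]
ft_force: [1.0, -7.1, -1.2]
grip_width: 0.301
grip_force: 8.0
```

```bash
python3 -m crank '[[0.2,0.012,-0.012,0.045,0],[0.2,0.036,-0.01,0.094,0],[0.2,0.09,-0.005,0.178,0],[0.2,0.16,0,0.249,0],[0.2,0.16,0,0.249,0]]'
python3 -m crank '[[0.2,0.082,0.006,0.057,0],[0.2,0.173,0.013,0.095,0],[0.2,0.173,0.013,0.095,0]]'
python3 -m crank '[[0.2,0.098,0.008,0.02,0],[0.2,0.197,0.015,0.02,0],[0.2,0.24,0.019,0.013,0],[0.2,0.24,0.019,0.013,0]]'
```

```text
time: 45.08
position: [0.5011, -0.371, 0.1178]
tool_rot: [-0.119, 3.138, -0.004]
ft_force: [-1.1, -4.3, 2.3]
grip_width: 0.298
grip_force: 8.0
time: 45.45
position: [0.5356, -0.3682, 0.1356]
tool_rot: [-0.119, 3.138, -0.004]
ft_force: [-0.2, -4.9, 3.3]
grip_width: 0.296
grip_force: 8.0
time: 45.95
position: [0.583, -0.3642, 0.1375]
tool_rot: [-0.118, 3.139, -0.002]
ft_force: [1.6, -3.8, 2.8]
grip_width: 0.297
grip_force: 8.0
```

```bash
python3 -m crank '[[0.6,0,0,0,0],[0.6,0,0,0,0],[0.6,0,0,0,0],[0.6,0,0,0,0]]'
python3 -m crank '[[0.6,0,0,0.1,0],[0.6,0,0,0.3,0],[0.6,0,0,0.6,0],[0.6,-0.2,0.4,0.8,0],[0.6,-0.4,0.8,0.8,0]]'
python3 -m crank '[[0.6,0,0,0,0],[0.6,0,0,0,0],[0.6,0,0,0,0]]'
python3 - <<'E'
from h import *
t=get_image('top')[:,:,::-1];s=get_image('side')[:,:,::-1];cv2.imwrite('pics/t8.png',t)
cv2.imwrite('pics/s8.png',np.hstack([cv2.resize(t[105:315,180:480],(560,392),interpolation=cv2.INTER_CUBIC),cv2.resize(s[150:350,205:327],(239,392))]))
E
```

```text
time: 46.45
position: [0.5827, -0.3626, 0.1371]
tool_rot: [0.119, -3.139, -0.002]
ft_force: [0.1, -0.2, -0.7]
grip_width: 0.581
grip_force: 0.0
time: 47.08
position: [0.5297, -0.2577, 0.294]
tool_rot: [-0.114, 3.135, -0.004]
ft_force: [1.7, 0.6, 0.6]
grip_width: 0.602
grip_force: 0.0
time: 47.45
position: [0.5295, -0.2586, 0.2907]
tool_rot: [-0.115, 3.139, -0.002]
ft_force: [1.0, -0.4, -0.6]
grip_width: 0.602
grip_force: 0.0
```

View pics/s8.png

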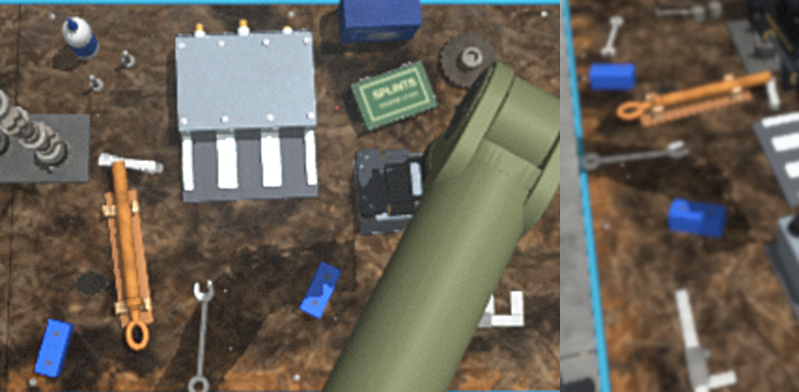

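The lever seems to be up and the pins are out, but the bar's tip looks closer to the feeler gauge than before. Let me measure it.

```bash
python3 -m crank '[[0.6,-0.3,0.9,0,0],[0.6,-0.3,0.9,0,0],[0.6,-0.3,0.9,0,0],[0.6,-0.3,0.9,0,0],[0.6,-0.3,0.9,0,0]]'
python3 - <<'E'
from h import *
t=get_image('top');cv2.imwrite('pics/t9.png',t[:,:,::-1])
ims={k:cv2.imread(f'pics/{k}.png') for k in('t2','t8','t9')}
for k,i in ims.items():
    for n,lo,hi,roi in(("bar",(5,150,140),(17,255,255),(230,185,275,310)),("feeler",(0,0,170),(179,70,255),(230,180,272,202))):
        m,b=blobs(i[:,:,::-1].copy(),lo,hi,20,roi)
        for c in b: print(k,n,cv2.boundingRect(c),np.round(cv2.minAreaRect(c)[0],1))
def c(i): return cv2.resize(i[180:305,215:285],(266,475),interpolation=cv2.INTER_CUBIC)
k=cv2.resize(ims['t9'][165:245,365:445],(266,266),interpolation=cv2.INTER_CUBIC)
cv2.imwrite('pics/s9.png',np.hstack([c(ims['t2']),c(ims['t9']),np.vstack([k,np.zeros((209,266,3),np.uint8)])]))
E
```

```text
time: 48.18
position: [0.4698, -0.0779, 0.2904]
tool_rot: [-0.117, 3.139, -0.001]
ft_force: [0.1, -1.1, 0.5]
grip_width: 0.602
grip_force: 0.0
t2 bar (240, 199, 21, 102) [250.  249.3]
t2 feeler (233, 187, 31, 10) [248.  191.8]
t8 bar (240, 192, 20, 101) [249.7 241.8]
t8 feeler (233, 187, 31, 10) [248.1 191.7]
t9 bar (240, 192, 14, 65) [246.6 223.9]
t9 feeler (233, 187, 31, 10) [248.  191.7]
```

View pics/s9.png

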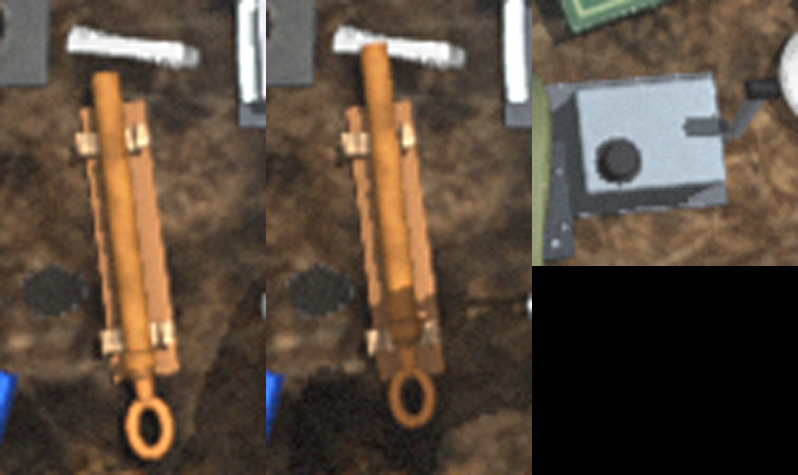

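The lever is up. The bar has shifted about 21 mm along its cradle (centre row 249.3 → 241.8), so I'll regrasp it and slide it back.

```bash
python3 -m crank '[[0.6,0.06,0.8,0,0.0097],[0.6,0.06,0.8,0,0.0097],[0.6,0.06,0.8,0,0.0097],[0.6,0.06,0.8,0,0.0097],[0.6,0.06,0.8,0,0.0097]]'
python3 -m crank '[[0.6,0,0.3,-0.3,0],[0.6,0,0.32,-0.6,0],[0.6,0,0.32,-0.85,0],[0.6,0,0.32,-0.85,0],[0.6,0,0.32,-0.85,0]]'
python3 -m crank '[[0.6,0,0,0,0],[0.6,0,0,0,0]]'
```

```text
time: 48.85
position: [0.4823, 0.0807, 0.2901]
tool_rot: [0.208, -3.134, 0.002]
ft_force: [-0.0, 0.4, 0.8]
grip_width: 0.603
grip_force: 0.0
time: 49.48
position: [0.4833, 0.1459, 0.1224]
tool_rot: [-0.209, 3.132, 0.001]
ft_force: [0.4, -0.4, -0.5]
grip_width: 0.601
grip_force: 0.0
time: 49.72
position: [0.483, 0.1474, 0.1225]
tool_rot: [-0.213, 3.131, 0.003]
ft_force: [-0.2, 0.0, 0.7]
grip_width: 0.599
grip_force: 0.0
```

```bash
python3 -m crank '[[0.6,-0.005,-0.006,-0.2,0],[0.6,-0.005,-0.006,-0.4,0],[0.6,-0.005,-0.006,-0.5,0],[0.6,-0.005,-0.006,-0.545,0],[0.6,-0.005,-0.006,-0.545,0]]'
python3 -m crank '[[0.1,0,0,0,0],[0.1,0,0,0,0],[0.1,0,0,0,0],[0.1,0,0,0,0],[0.1,0,0,0,0]]' 40
python3 -m crank '[[0,0,0,0,0],[0,0,0,0,0]]'
python3 -m crank '[[0,0,0,0.1,0],[0,0,0,0.2,0],[0,0,0,0.2,0],[0,-0.106,-0.008,0.2,0],[0,-0.106,-0.008,0.2,0]]'
python3 -m crank '[[0,0,0,0,0],[0,0,0,0,0]]'
```

```text
time: 50.35
position: [0.4809, 0.1461, 0.0118]
tool_rot: [-0.214, 3.134, 0.0]
ft_force: [1.0, 0.0, 0.2]
grip_width: 0.6
grip_force: 0.0
time: 50.98
position: [0.4808, 0.1458, 0.0116]
tool_rot: [-0.214, 3.134, -0.0]
ft_force: [-0.3, -0.5, 2.0]
grip_width: 0.229
grip_force: 40.0
time: 51.22
position: [0.4808, 0.1458, 0.0116]
tool_rot: [-0.214, 3.134, -0.0]
ft_force: [0.1, -1.7, 3.0]
grip_width: 0.227
grip_force: 40.0
time: 51.85
position: [0.4566, 0.144, 0.0494]
tool_rot: [0.215, -3.13, 0.001]
ft_force: [0.5, 0.5, -3.3]
grip_width: 0.224
grip_force: 39.9
time: 52.1
position: [0.4597, 0.1444, 0.0511]
tool_rot: [-0.214, 3.134, -0.0]
ft_force: [0.0, -0.5, -3.9]
grip_width: 0.225
grip_force: 39.9
```

```bash
python3 -m crank '[[0,0,0.002,-0.08,0],[0,0,0.002,-0.14,0],[0,0,0.002,-0.17,0],[0,0,0.002,-0.185,0],[0,0,0.002,-0.192,0]]'
python3 -m crank '[[0,0,0,0,0],[0,0,0,-0.004,0],[0,0,0,-0.004,0]]'
python3 -m crank '[[0.6,0,0,0,0],[0.6,0,0,0,0],[0.6,0,0,0,0],[0.6,0,0,0,0]]'
python3 -m crank '[[0.6,0,0,0.15,0],[0.6,0,0,0.4,0],[0.6,0,0,0.7,0],[0.6,0,-0.3,1,0],[0.6,0,-0.6,1,0]]'
python3 -m crank '[[0.6,0,-0.6,0.2,0],[0.6,0,-0.6,0.2,0],[0.6,0,-0.6,0.2,0],[0.6,0,-0.6,0.2,0]]'
python3 - <<'E'
from h import *
t=get_image('top');cv2.imwrite('pics/t10.png',t[:,:,::-1])
m,b=blobs(t,(5,150,140),(17,255,255),20,(230,185,275,310))
for c in b: print(cv2.boundingRect(c),np.round(cv2.minAreaRect(c),1) if 0 else cv2.minAreaRect(c))
g=lambda r,s:cv2.resize(t[r[1]:r[3],r[0]:r[2],::-1],s,interpolation=cv2.INTER_CUBIC)
cv2.imwrite('pics/s10.png',np.hstack([g((215,180,285,305),(266,475)),np.vstack([g((270,112,360,132),(530,118)),g((365,165,475,245),(530,357))])]))
E
```

```text
time: 52.72
position: [0.4595, 0.1448, 0.0129]
tool_rot: [-0.214, 3.134, 0.0]
ft_force: [0.1, 0.5, -4.4]
grip_width: 0.228
grip_force: 39.9
time: 53.1
position: [0.4594, 0.1449, 0.0123]
tool_rot: [-0.214, 3.134, 0.0]
ft_force: [-1.0, 0.3, -2.4]
grip_width: 0.232
grip_force: 39.9
time: 53.6
position: [0.4596, 0.1449, 0.0123]
tool_rot: [-0.214, 3.134, 0.0]
ft_force: [-0.2, -0.5, 0.0]
grip_width: 0.562
grip_force: 0.0
time: 54.22
position: [0.4613, 0.0398, 0.2127]
tool_rot: [-0.22, 3.127, 0.002]
ft_force: [1.7, -0.1, 0.4]
grip_width: 0.604
grip_force: 0.0
time: 54.72
position: [0.4592, -0.0801, 0.249]
tool_rot: [-0.213, 3.134, 0.001]
ft_force: [-0.1, 0.6, 0.5]
grip_width: 0.602
grip_force: 0.0
(240, 198, 13, 78) ((246.6206512451172, 236.43397521972656), (77.41423797607422, 7.193450927734375), 83.92753601074219)
```

View pics/s10.png

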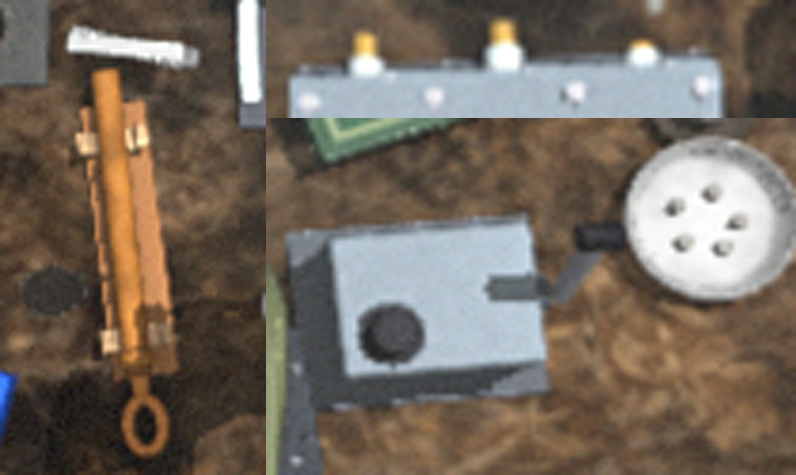

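The bar is back in its cradle at its original place (tip at row 198, was 199). Both pins are out, the lever is up and the robot is clear. Handing in.

```bash
python3 -c "
from bench import *;print(close_job())"
```

```text
the job is handed in; nothing more can be done
None
```

Job handed in at about 55 s of the 210 s allowed: both blocks present are home (both pin tails 8 mm out), the lever was tripped and lifted back up, and the bar is back in its cradle. It had shifted about 21 mm there, so I reset it.

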